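Close the egg warmer and turn the utensils

TASK

Shut the snack counter's egg station for the night: first lay the loose cover in the opening of the egg warmer and press it down until it sits level and flush, so that nothing drips on the eggs. Then take each utensil that stands head-down in the leaning rack, turn it end for end and put it back in a cup, handle fully down and head out, so that the heads can dry. Leave the spoon in its cup and do not knock the shaker over.

Things in the scene. Friction and masses are not known exactly. Their poses are not given: they have to be found in the camera images.
- whisk_mid (a point): Middle (115 mm from either end) of the balloon whisk with a steel wire head: 230 mm long, about 100 g, handle end heavier; head 28 mm across, 80 mm long; wooden handle 16 x 16 mm on the same centre line. Starts head-down in a rack cup; may be absent. This point is on the handle, 20 mm outside the mouth when in a cup; z runs along it from head to handle end, x and y square to the handle's faces.
- whisk_butt (a point): Centre of the free end of the whisk's handle, 115 mm along z from whisk_mid.
- brush_mid (a point): Middle (115 mm from either end) of the round pastry brush with a pale bristle head and steel ferrule: 230 mm long, about 100 g, handle end heavier; head 28 mm across, 80 mm long; wooden handle 16 x 16 mm on the same centre line. Starts head-down in a rack cup; may be absent. This point is on the handle, 20 mm outside the mouth when in a cup; z runs along it from head to handle end, x and y square to the handle's faces.
- brush_butt (a point): Centre of the free end of the brush's handle, 115 mm along z from brush_mid.
- muddler_mid (a point): Middle (115 mm from either end) of the drinks muddler with a stubby grey plastic head: 230 mm long, about 100 g, handle end heavier; head 28 mm across, 80 mm long; wooden handle 16 x 16 mm on the same centre line. Starts head-down in a rack cup; may be absent. This point is on the handle, 20 mm outside the mouth when in a cup; z runs along it from head to handle end, x and y square to the handle's faces.
- muddler_butt (a point): Centre of the free end of the muddler's handle, 115 mm along z from muddler_mid.
- spoon_mid (a point): Middle of a steel serving spoon (230 mm long, round bowl 42 mm wide, 16 mm square handle) that already stands handle-down in one of the cups. Leave it there. Its z axis runs from the handle end to the bowl.
- rack: Fixed steel stand 310 mm wide with four square cups side by side, 75 mm apart, leaning 61 degrees from upright, mouths up and away from the robot: a utensil lies 29 degrees above level. Cup floors 130 mm, mouths 176 mm above the counter. Utensils lie loosely, up to 10 degrees and some mm off a cup's axis. Origin on the counter under the middle of the row of floors; x level the way the cups lean, y along the row, z up.
- cup0_floor (a point): Centre of the inner floor of cup 0 of the rack. Axes as rack.
- cup0_mouth (a point): Centre of the mouth of cup 0, 95 mm from its floor along the cup's axis; bore 36 x 36 mm, walls 3 mm. Cup 0 is the one farthest to the robot's right, cup 3 to its left.
- cup1_floor (a point): Centre of the inner floor of cup 1 of the rack. Axes as rack.
- cup1_mouth (a point): Centre of the mouth of cup 1, 95 mm from its floor along the cup's axis; bore 36 x 36 mm, walls 3 mm. Cup 0 is the one farthest to the robot's right, cup 3 to its left.
- cup2_floor (a point): Centre of the inner floor of cup 2 of the rack. Axes as rack.
- cup2_mouth (a point): Centre of the mouth of cup 2, 95 mm from its floor along the cup's axis; bore 36 x 36 mm, walls 3 mm. Cup 0 is the one farthest to the robot's right, cup 3 to its left.
- cup3_floor (a point): Centre of the inner floor of cup 3 of the rack. Axes as rack.
- cup3_mouth (a point): Centre of the mouth of cup 3, 95 mm from its floor along the cup's axis; bore 36 x 36 mm, walls 3 mm. Cup 0 is the one farthest to the robot's right, cup 3 to its left.
- well_rim (a point): Centre of the rectangular opening in the top of the fixed steel egg warmer (250 x 200 mm, 120 mm high), at the height of its top face. The opening is 158 mm along this point's x, 118 mm along its y; 3 mm down inside it a black rubber-faced seat frame 12 mm wide carries the cover. z up.
- seat (a joint): How far the seat frame in the warmer's opening has been pushed down: 0 at first (3 mm below the top face), 0.005 m fully down (8 mm below: the cover's plate is then flush with the top face). It needs a push of about 9 N, more than the cover's weight, and stays where it is pushed to; a cover merely laid on it stands 5 mm proud.
- cover_grip (a point): On the bar handle of the warmer's cover, a loose steel plate 150 mm (x) x 110 mm (y) x 8 mm, about 0.35 kg, at first flat on the counter. The black bar on top is 70 mm long along x and 14 mm wide along y; it spans 30 to 40 mm above the plate's underside, two posts below it at its ends. This point is the bar's middle, 34 mm above the underside; z up from the plate.
- shaker: Small clear shaker jar with steel cap, 48 mm across, 85 mm high; bystander, stands just beyond where the cover starts. Origin at the centre of its underside, z up.
Things that resemble listed ones, but are neither listed nor needed, are in the scene too. What is shaped like the part that bears whisk_mid but green is not meant.

How it is judged:
By the outcome, as a careful person would: the job done as asked, in the order asked, and still so for the second after the job is handed in, with the robot touching nothing.
Of whisk, brush, muddler only 2 to 3 are there at a start; the rules pass over those that are not, and their reading is None.
At some moment in a run one of cover may be knocked a few centimetres aside while the robot is not near it.
Once in a run the grip may slacken for a moment while it holds something.
It also fails if it takes over 210 s, if anything falls off the work surface, if the arm or the gripper's body presses on something with over 40 N, if the wrist force passes 120 N, or if a joint passes its speed limit or range.

ROBOT

A 6-joint arm with a two-finger parallel gripper is mounted at the origin on the work surface. World frame = base frame: x ahead of the robot, y to its left, z up, the work surface at z = 0. Lengths are in m, angles in rad, forces in N, time in s.
With the tool pointing down it reaches from about 0.3 to 0.85 m from the base axis. Payload 4.2 kg.
Tool frame: the origin (TCP) lies midway between the tips of the shut fingers; the grasp point (between the pads) lies pinch_z behind it (pinch_z is the distance from the TCP to the grasp point, in m); z points along the fingers, x is the direction in which the jaws open and shut, and the axes are right-handed (so a half turn about z gives the same grasp; the last joint's range is limited). The gripper opens to 91 mm and grips with 3 to 60 N. Pads are 32 mm wide; open, the fingers measure 118 mm over their backs; the gripper's body (76 mm by 178 mm) begins 60 mm behind the grasp point.
Start: joints at [-1.301, 0.32, 1.565, -0, 1.257, -0.02], TCP at [0.164, -0.551, 0.214] pointing down, gripper open.
Joint ranges: [-3.11, 3.11], [-0.84, 2.01], [0.21, 2.61], [-1.34, 4.49], [0.05, 2.63], [-2.56, 2.56]. Speed limits (rad/s): [2.57, 2.57, 3.14, 3.14, 3.14, 3.14].

INTERFACE

Orientations are given as a rotation vector (axis times angle).
In Python, from station import goto, servo_line, set_joints, set_gripper, hold, solve_ik, get_image, camera_info, Unreachable, sign_off, recognise, mark_of, read_t, read_qpos, read_joint_vel, read_joint_efforts, read_tool_pos, read_orientation, read_contact_force, read_torque, read_grip_width, pinch_z gives the robot as it stands. The module is installed in compiled form; this text tells all that it offers. Calls block until the motion is done:
- goto(position, orientation): joint-space move of the TCP to a pose.
- servo_line(position, frame=None, max_speed=0.15, until_force=None): straight line of the TCP; frame=None keeps the orientation; max_speed is the mean speed in m/s. With until_force (N) it stops when the force on the tool has changed by that much, and returns True; else False.
- set_joints(angles): joint-space move.
- set_gripper(opening, force=None): opening from 0.0 (shut) to 1.0 (fully open); force is the grip in N (None keeps the last); returns when the fingers have stopped.
- hold(seconds).
- solve_ik(position, orientation): joint angles nearest the present ones, or None.
- get_image(name): name is "side" or "top"; returns (picture, depth): 384x512x3 uint8, red, green, blue; 384x512 float32, m along the optical axis (not along the pixel's ray), 0 where there is no reading.
- camera_info(name): a dict with "fx", "fy", "cx", "cy" (pixels), "R" (3x3) and "t" (3): a world point X has camera coordinates R X + t. Camera axes: x right, y down, z forward; pixel columns grow to the right and rows downward; lengths in m; the calibration is good to about 2 mm. A picture is of the moment at which its call begins. camera_info takes no time and is no camera call.
A pose or a line that the arm cannot do raises Unreachable and nothing moves.
- sign_off(): hands the job in, once; it reports no verdict.
Trained networks look in the newest picture that a camera, given by its name, has taken for a name from the list of things; names that differ only in an ending like _2 or _b are one class to them, and where a whole thing is asked for, a point or a joint stands for the part that bears it (a point fixed in the world has none). Each returns a list of dicts, best first, with "confidence" (0 to 1); they miss things now and then, are a little off and sometimes report something else, mostly with a low value. They report only what shows in the picture. A call takes as long as a camera call. They do not tell look-alikes from the thing itself.
- recognise(name, camera): "at" ([x, y, z] in m, in the coordinates of the camera as it stood for that picture, good to about 4 mm: the middle of the surface that is visible of it).
- mark_of(name, camera): "at" ([x, y, z] in m, in the coordinates of the camera as it stood for that picture, good to about 4 mm: a listed point, or the origin of a listed thing).
Readings, each from a call of its own:
- read_t(): time.
- read_qpos(): joint angles.
- read_joint_vel(): joint speeds.
- read_joint_efforts(): joint torques, N m.
- read_tool_pos(): TCP position.
- read_orientation(): TCP orientation.
- read_contact_force(): force on the tool from outside, world axes, zero at the start.
- read_torque(): the same for the moment, N m.
- read_grip_width(): opening from 0.0 (shut) to 1.0 (fully open).
Only numpy, scipy, OpenCV 4.12 (cv2) and the standard library are available. Lean on these libraries where they do the work, as an engineer would, in place of code of your own. Each camera call takes 0.05 s, during which the arm holds its last target.

## Working session

There is one attempt and no reset: what is moved stays moved. The work goes in short steps, each a Python script; the robot and the scene stay as the last script left them, time stands still between calls to the robot, and variables do not carry over. Pictures are saved under pics/ and viewed, and the job is handed in when it is done.

```bash
mkdir -p pics; ls; cat > h.py <<'E'
import numpy as np, cv2
from scipy.spatial.transform import Rotation as R
from station import *
def snap(cam,fn=None):
    im,d=get_image(cam)
    if fn: cv2.imwrite('pics/'+fn,im[:,:,::-1])
    return im,d
def c2w(p,cam):
    c=camera_info(cam); return np.array(c['R']).T@(np.array(p)-np.array(c['t']))
def w2p(X,cam):
    c=camera_info(cam); p=np.array(c['R'])@np.array(X)+np.array(c['t'])
    return c['fx']*p[0]/p[2]+c['cx'], c['fy']*p[1]/p[2]+c['cy']
def cloud(d,cam):
    c=camera_info(cam); v,u=np.mgrid[0:d.shape[0],0:d.shape[1]]
    P=np.stack([(u-c['cx'])/c['fx']*d,(v-c['cy'])/c['fy']*d,d],-1)
    W=(P-np.array(c['t']))@np.array(c['R'])
    W[d<=0]=np.nan
    return W
def px(W,u,v,r=2):
    return np.nanmedian(W[v-r:v+r+1,u-r:u+r+1].reshape(-1,3),axis=0)
E
python3 - <<'E'
from h import *
for c in ('side','top'):
    im,d=snap(c,f'{c}0.png'); np.save(f'/tmp/{c}0.npy',d); i=camera_info(c); print(c,i['fx'],i['cx'],i['cy'],-np.array(i['R']).T@i['t'],np.array(i['R'])[2])
    for n in ('whisk_mid','whisk_butt','brush_mid','brush_butt','muddler_mid','muddler_butt','spoon_mid','rack','cup0_mouth','cup1_mouth','cup2_mouth','cup3_mouth','cup0_floor','cup3_floor','well_rim','cover_grip','shaker'):
        for m in mark_of(n,c)[:3]:
            X=c2w(m['at'],c); print(' ',n,round(m['confidence'],2),X.round(3),np.round(w2p(X,c)))
print(read_t(),pinch_z, read_tool_pos(), read_orientation())
E
```

```text
pics
side 361.83512223071347 261.73656002135783 187.16801923892498 [0.30570138 0.65082499 1.03071043] [ 0.12987049 -0.61127882 -0.78068679]
  whisk_mid 0.91 [0.551 0.251 0.174] [204. 262.]
  whisk_mid 0.73 [0.191 0.37  0.014] [331. 353.]
  whisk_mid 0.59 [ 0.25  -0.266  0.011] [327. 171.]
  whisk_butt 0.83 [0.659 0.254 0.215] [160. 248.]
  muddler_mid 0.73 [0.56  0.099 0.178] [216. 213.]
  muddler_mid 0.68 [0.536 0.1   0.176] [224. 215.]
  muddler_mid 0.64 [ 0.518 -0.133  0.032] [249. 185.]
  muddler_butt 0.66 [0.671 0.105 0.215] [175. 202.]
  rack 0.85 [0.452 0.208 0.003] [247. 281.]
  cup0_mouth 0.68 [0.532 0.099 0.178] [225. 214.]
  cup0_mouth 0.66 [ 0.571 -0.398  0.118] [249. 116.]
  cup1_mouth 0.87 [0.534 0.174 0.18 ] [217. 236.]
  cup1_mouth 0.59 [ 0.721 -0.078  0.   ] [191. 195.]
  cup2_mouth 0.63 [0.534 0.251 0.178] [209. 262.]
  cup2_mouth 0.29 [0.556 0.178 0.178] [209. 237.]
  cup2_mouth 0.18 [0.538 0.172 0.178] [216. 236.]
  cup3_mouth 0.67 [0.533 0.323 0.173] [202. 289.]
  cup0_floor 0.58 [0.455 0.095 0.124] [253. 227.]
  cup3_floor 0.89 [0.45  0.319 0.13 ] [236. 300.]
  
[... 1243 characters left out ...]

  cup2_mouth 0.97 [0.535 0.246 0.172] [162. 167.]
  cup3_mouth 0.96 [0.534 0.321 0.176] [138. 167.]
  cup3_mouth 0.16 [0.453 0.172 0.132] [187. 196.]
  cup0_floor 0.86 [0.453 0.094 0.128] [211. 196.]
  cup3_floor 0.79 [0.451 0.321 0.13 ] [140. 196.]
  cup3_floor 0.24 [0.538 0.171 0.179] [186. 166.]
  well_rim 0.86 [ 0.577 -0.4    0.121] [364. 162.]
  cover_grip 0.72 [ 0.521 -0.131  0.035] [280. 183.]
  cover_grip 0.55 [0.449 0.207 0.   ] [183. 204.]
  cover_grip 0.2 [ 0.576 -0.398  0.121] [363. 162.]
  shaker 0.69 [ 0.722 -0.077  0.001] [264. 131.]
  shaker 0.19 [0.454 0.096 0.132] [211. 196.]
1.8 0.0188 [ 0.16432309 -0.55101497  0.2139775 ] [ 2.51887702e+00 -1.87738992e+00  2.67380620e-05]
```

View pics/side0.png

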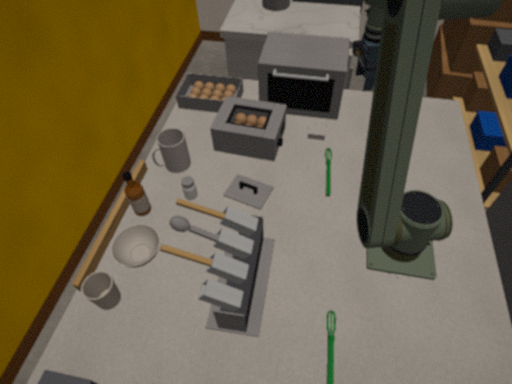

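View pics/top0.png

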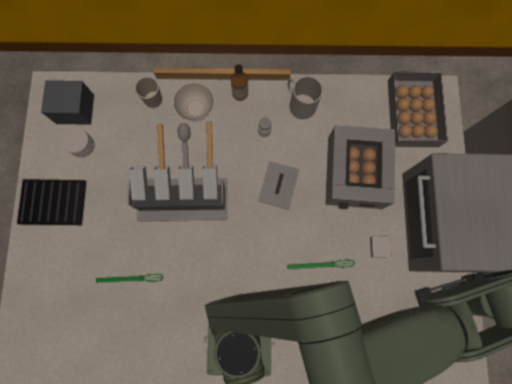

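```bash
python3 - <<'E'
import cv2,numpy as np
a=cv2.imread('pics/side0.png')[150:360,130:350]; b=cv2.imread('pics/top0.png')[90:300,80:400]
cv2.imwrite('pics/c1.png',cv2.resize(a,None,fx=2.8,fy=2.8,interpolation=2)); cv2.imwrite('pics/c2.png',cv2.resize(b,None,fx=2.5,fy=2.5,interpolation=2))
E
```

```text
(no output)
```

View pics/c1.png

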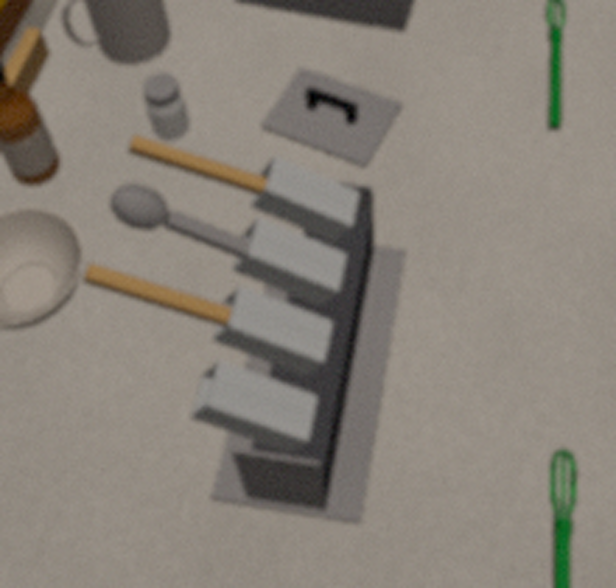

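View pics/c2.png

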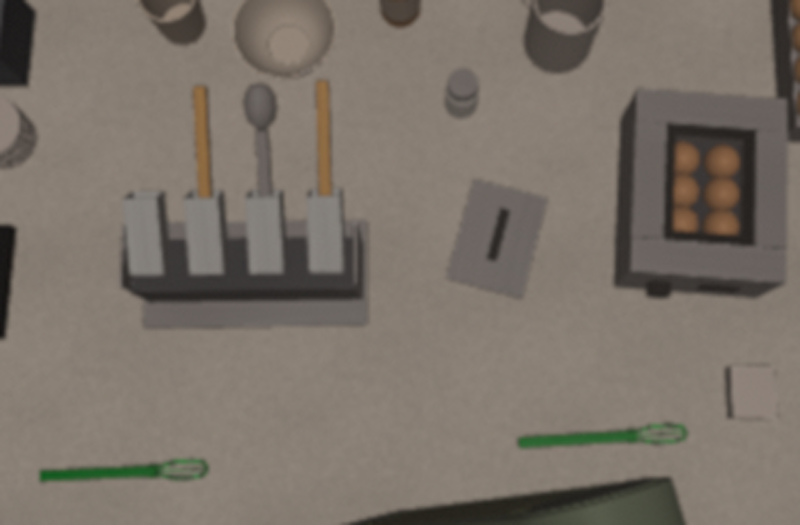

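Whisk candidates are the wooden handle at side (190,255), with its head hidden in cup 2, and the green whisks at (331,350) and (328,172). The green ones are decoys. Muddler candidate: the wooden handle at (200,209) in cup 0. The spoon is in cup 1, (190,228), and cup 3 is empty. Cover: the plate with the black bar at (248,190). The mug and the pale block at (316,136) aren't the cover. The crops confirm these choices. Next I'll measure the cover and the opening.

```bash
cat >> h.py <<'E'
def rect(P):
    (c,s,a)=cv2.minAreaRect(P[:,:2].astype(np.float32)*1000)
    if s[0]<s[1]: s=s[::-1]; a+=90
    a=(a+90)%180-90
    return np.array(c)/1000,s,a
def cover_pose(d,cam,guess,z=0.008,bar=True):
    W=cloud(d,cam); P=W[(np.abs(W[...,2]-z)<.0055)&(np.hypot(W[...,0]-guess[0],W[...,1]-guess[1])<.13)]
    B=W[(W[...,2]>z+.018)&(W[...,2]<z+.05)&(np.hypot(W[...,0]-guess[0],W[...,1]-guess[1])<.06)]
    return P,B
E
python3 - <<'E'
from h import *
for c in ('top','side'):
    d=np.load(f'/tmp/{c}0.npy'); W=cloud(d,c)
    P,B=cover_pose(d,c,(.522,-.131)); print(c,'ctr z',np.median(W[170:180,245:255,2]) ,len(P),rect(P),'bar',len(B),rect(B),B[:,2].max(), np.median(P[:,2]))
    g=np.array([.574,-.398]); r=np.hypot(W[...,0]-g[0],W[...,1]-g[1])
    T=(np.abs(W[...,2]-.12)<.006)&(r<.2); print('warmer',T.sum(),rect(W[T]),np.median(W[T][:,2]))
    # hole edges: points around hole: transform in warmer frame
    M=(T*255).astype(np.uint8)
    cc,s,a=rect(W[T]); 
    # hole boundary pixels: lower pixels (z<.11) enclosed
    H=(W[...,2]<.112)&(r<.13); n,l,st,ce=cv2.connectedComponentsWithStats((~T&(r<.13)).astype(np.uint8))
    print(st[:, :5].tolist())
    u,v=np.round(w2p((g[0],g[1],.12),c)).astype(int); k=l[v,u]; 
    ring=cv2.dilate((l==k).astype(np.uint8),np.ones((3,3)))*T
    Q=W[ring>0]; print('hole ring',len(Q),rect(Q))
E
```

```text
top ctr z 0.000319120272622866 1872 (array([ 0.51977917, -0.13166461]), (256.31231689453125, 253.09661865234375), 59.732601165771484) bar 84 (array([ 0.52046533, -0.12998512]), (68.1751937866211, 13.878829956054688), -14.878158569335938) 0.04899355934322926 0.006438688577203115
warmer 3414 (array([ 0.56903088, -0.43195309]), (266.44805908203125, 252.04754638671875), 86.455810546875) 0.1200882348360341
[[0, 0, 512, 384, 194759], [350, 130, 1, 1, 1], [354, 130, 1, 1, 1], [370, 131, 1, 1, 1], [375, 130, 1, 1, 1], [338, 132, 2, 1, 2], [345, 133, 1, 1, 1], [361, 133, 1, 1, 1], [363, 133, 1, 1, 1], [379, 132, 1, 1, 1], [342, 135, 1, 1, 1], [339, 136, 1, 1, 1], [355, 136, 1, 1, 1], [377, 136, 1, 1, 1], [384, 137, 1, 1, 1], [318, 138, 16, 56, 580], [357, 139, 1, 1, 1], [350, 141, 1, 1, 1], [371, 141, 1, 1, 1], [374, 140, 1, 1, 1], [394, 140, 1, 1, 1], [335, 142, 1, 1, 1], [345, 142, 1, 1, 1], [347, 142, 1, 1, 1], [348, 143, 32, 42, 1081], [368, 142, 2, 1, 2], [382, 142, 1, 2, 2], [386, 143, 1, 1, 1], [390, 143, 1, 1, 1], [380, 146, 1, 1, 1], [382, 147, 1, 1, 1], [347, 149, 1, 1, 1], [382, 14
[... 1520 characters left out ...]
836 0.006821499871233558
warmer 1789 (array([ 0.57030469, -0.42866132]), (271.15869140625, 251.21043395996094), 86.09185028076172) 0.11867001175526583
[[0, 0, 512, 384, 194938], [238, 105, 1, 1, 1], [233, 106, 1, 1, 1], [229, 106, 39, 22, 560], [256, 108, 1, 1, 1], [259, 108, 1, 1, 1], [232, 110, 1, 1, 1], [269, 110, 2, 2, 2], [271, 112, 1, 1, 1], [270, 114, 1, 1, 1], [228, 116, 1, 1, 1], [228, 119, 1, 1, 1], [279, 118, 4, 21, 49], [225, 123, 1, 1, 1], [267, 123, 1, 1, 1], [232, 124, 1, 1, 1], [263, 128, 3, 2, 5], [219, 130, 45, 33, 1039], [278, 147, 2, 1, 2], [278, 149, 1, 1, 1]]
hole ring 182 (array([ 0.57582013, -0.39557965]), (158.00392150878906, 129.21856689453125), -1.1257553100585938)
```

```bash
cat >> h.py <<'E'
from scipy.optimize import differential_evolution
def fit_rect(imgs,L,Wd,z,g,dr=.02,a0=0,da=25,sign=1):
    """imgs {cam:gray}; brightness outside minus inside across edges (sign=+1: outside brighter)"""
    s=np.linspace(-.44,.44,60); G={k:cv2.GaussianBlur(v.astype(np.float32),(3,3),0) for k,v in imgs.items()}
    def pts(off):
        a=L/2+off;b=Wd/2+off
        return np.concatenate([np.c_[s*L,0*s+b],np.c_[s*L,0*s-b],np.c_[0*s+a,s*Wd],np.c_[0*s-a,s*Wd]])
    pi,po=pts(-.004),pts(.004)
    def samp(G,c,p,x):
        ca,sa=np.cos(x[2]),np.sin(x[2]); X=np.c_[x[0]+ca*p[:,0]-sa*p[:,1],x[1]+sa*p[:,0]+ca*p[:,1],np.full(len(p),z)]
        q=X@np.array(c['R']).T+c['t']; u=(c['fx']*q[:,0]/q[:,2]+c['cx']).astype(np.float32); v=(c['fy']*q[:,1]/q[:,2]+c['cy']).astype(np.float32)
        return cv2.remap(G,u[:,None],v[:,None],1)[:,0]
    C={k:camera_info(k) for k in imgs}
    def f(x):
        t=0
        for k in imgs:
            dd=sign*(samp(G[k],C[k],po,x)-samp(G[k],C[k],pi,x)); t-=np.clip(dd,-10,40).mean()
        return t
    r=differential_evolution(f,[(g[0]-dr,g[0]+dr),(g[1]-dr,g[1]+dr),(np.radians(a0-da),np.radians(a0+da))],seed=1,maxiter=60,polish=False)
    return r.x[0],r.x[1],np.degrees(r.x[2]),-r.fun
def gray(im): return cv2.cvtColor(im,cv2.COLOR_RGB2GRAY)
E
python3 - <<'E'
from h import *
I={c:gray(cv2.imread(f'pics/{c}0.png')[:,:,::-1].copy()) for c in('top','side')}
for S in (['top'],['side'],['top','side']):
    D={c:I[c] for c in S}
    print(S,'hole',np.round(fit_rect(D,.158,.118,.12,(.574,-.398)),4),'cover+',np.round(fit_rect(D,.150,.110,.008,(.521,-.13),a0=-15,sign=1),4),'outer',np.round(fit_rect(D,.25,.2,.12,(.574,-.398),sign=-1),4))
E
```

```text
['top'] hole [ 0.5723 -0.3991 -3.6411 39.9991] cover+ [  0.521   -0.1282 -14.6878  15.9647] outer [ 0.5724 -0.3987 -3.7828 14.4466]
['side'] hole [ 0.5721 -0.3955 -4.398  35.7052] cover+ [  0.5207  -0.1226 -14.6006  18.524 ] outer [ 0.5714 -0.3969 -3.1932 21.9016]
['top', 'side'] hole [ 0.5716 -0.3972 -3.7309 74.9027] cover+ [  0.5208  -0.1253 -14.8286  31.8383] outer [ 0.5718 -0.3982 -3.7867 35.9325]
```

```bash
cat >> h.py <<'E'
def down(jawdeg):
    a=np.radians(jawdeg); x=np.array([np.cos(a),np.sin(a),0]); z=np.array([0,0,-1.]); return R.from_matrix(np.c_[x,np.cross(z,x),z]).as_rotvec()
def axes(x,z):
    x=np.array(x,float);z=np.array(z,float);x/=np.linalg.norm(x);z/=np.linalg.norm(z); return R.from_matrix(np.c_[x,np.cross(z,x),z]).as_rotvec()
E
python3 - <<'E'
from h import *
for j in (75.2,-104.8): print(j,solve_ik([.521,-.128,.12],down(j)),solve_ik([.572,-.398,.25],down(j+11)))
u=np.array([np.cos(np.radians(29)),0,np.sin(np.radians(29))]); z=[u[2],0,-u[0]]
for y in (.1,.25):
  for s in (1,-1):
    for p in ([.555,y,.175],[.555+.1,y,.23],[.555+.05,y,.33]):
        print(y,s,solve_ik(p,axes([0,s,0],z)))
E
```

```text
75.2 [-2.62347110e-01  3.38399852e-01  1.79245480e+00 -4.44089210e-16
  1.01073800e+00 -1.57483471e+00] [-6.24408220e-01  5.03275792e-01  1.18294898e+00 -4.44089210e-16
  1.45536788e+00 -2.12888204e+00]
-104.8 [-2.62347110e-01  3.38399852e-01  1.79245480e+00 -4.44089210e-16
  1.01073800e+00  1.56675795e+00] [-6.24408220e-01  5.03275792e-01  1.18294898e+00 -8.88178420e-16
  1.45536788e+00  1.01271062e+00]
0.1 1 [ 0.22119929  0.12965489  2.04813701 -0.23281793  0.47914657 -1.1692014 ]
0.1 1 [ 0.17751868  0.22494791  1.76738076 -0.14107691  0.65462287 -1.30296388]
0.1 1 [ 0.19700334  0.08343484  1.68469185 -0.12350212  0.87931776 -1.31897803]
0.1 -1 [ 0.22119929  0.12965489  2.04813701 -0.23281793  0.47914657  1.97239125]
0.1 -1 [ 0.17751868  0.22494791  1.76738076 -0.14107691  0.65462287  1.83862878]
0.1 -1 [ 0.19700334  0.08343484  1.68469185 -0.12350212  0.87931776  1.82261462]
0.25 1 [ 0.5426842   0.22091741  1.92849436 -0.46010291  0.59904341 -0.69693073]
0.25 1 [ 0.44908013  0.30171625  1.65893191 -0.31633432  0.74310836 -0.93537463]
0.25 1 [ 0.49185181  0.1735634   1.57768592 -0.2842296   0.95528774 -0.96548676]
0.25 -1 [ 0.5426842   0.22091741  1.92849436 -0.46010291  0.59904341  2.44466193]
0.25 -1 [ 0.44908013  0.30171625  1.65893191 -0.31633432  0.74310836  2.20621803]
0.25 -1 [ 0.49185181  0.1735634   1.57768592 -0.2842296   0.95528774  2.1761059 ]
```

```bash
python3 - <<'E'
from h import *
p=read_tool_pos(); servo_line([p[0],p[1],.36],max_speed=.25)
goto([.521,-.128,.26],down(-104.8)); set_gripper(.6)
im,d=snap('side','side1.png'); im2,d2=snap('top','top1.png')
print(fit_rect({'side':gray(im)},.150,.110,.008,(.521,-.125),a0=-15,dr=.05)); print(read_t(),read_tool_pos())
for m in mark_of('cover_grip','side')[:2]+mark_of('shaker','side')[:1]: print(m['confidence'],c2w(m['at'],'side'))
E
```

```text
(np.float64(0.5208846174083048), np.float64(-0.12247332196191654), np.float64(-14.823180030145885), np.float64(18.740434646606445))
5.375 [ 0.5209995  -0.12795899  0.25998523]
0.68 [ 0.52401305 -0.12900959  0.02947484]
0.61 [0.53426613 0.09927029 0.17945678]
0.81 [ 7.20881365e-01 -7.50142754e-02 -1.64198007e-04]
```

View pics/side1.png

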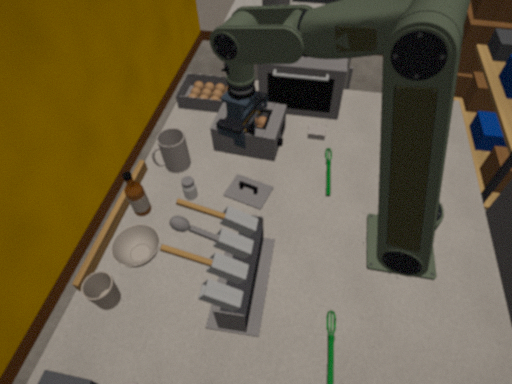

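The cover hasn't moved, at (248,190). The gripper hovers clear above it. Next I'll grasp the bar.

```bash
python3 - <<'E'
from h import *
g=(.521,-.127)
servo_line([*g,.07],max_speed=.2)
print(servo_line([*g,.0155],max_speed=.06,until_force=8), read_tool_pos())
set_gripper(0,force=40); print('w',read_grip_width(),read_contact_force())
servo_line([*g,.10],max_speed=.15); print(read_contact_force(),read_grip_width())
servo_line([*g,.24],max_speed=.2)
goto([.572,-.398,.24],down(-104.8+11.05)); print(read_grip_width(),read_tool_pos(),read_t())
im,d=snap('side','side2.png'); im2,d2=snap('top','top2.png')
np.save('/tmp/s2.npy',d)
zt=.24+.0188-.034+.008
for z in (zt,zt-.008): print(fit_rect({'side':gray(im)},.150,.110,z,(.572,-.398),a0=-4,dr=.03,da=10),fit_rect({'side':gray(im)},.150,.110,z,(.572,-.398),a0=-4,dr=.03,da=10,sign=-1))
E
```

```text
False [ 0.52135905 -0.12710817  0.01579531]
w 0.14633311509931493 [ 0.30497798 -0.78870245  0.75240915]
[ 0.31202992  0.7317225  -3.65870283] 0.14784718650103768
0.1457977789732309 [ 0.57205727 -0.39660067  0.23952682] 10.9667
(np.float64(0.5913265477419158), np.float64(-0.385368181537788), np.float64(-0.09087580171157453), np.float64(6.029574394226074)) (np.float64(0.5742411630178944), np.float64(-0.39682875836642817), np.float64(-2.5649733740516876), np.float64(18.36241340637207))
(np.float64(0.5948495563589971), np.float64(-0.3953343841753815), np.float64(0.33842286687230705), np.float64(6.077830791473389)) (np.float64(0.5767587362521879), np.float64(-0.4072868114448959), np.float64(-2.8138064956702), np.float64(18.022619247436523))
```

```bash
python3 - <<'E'
import cv2
a=cv2.imread('pics/side2.png')[40:200,150:350]; cv2.imwrite('pics/c3.png',cv2.resize(a,None,fx=3.5,fy=3.5,interpolation=2))
E
```

```text
(no output)
```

View pics/c3.png

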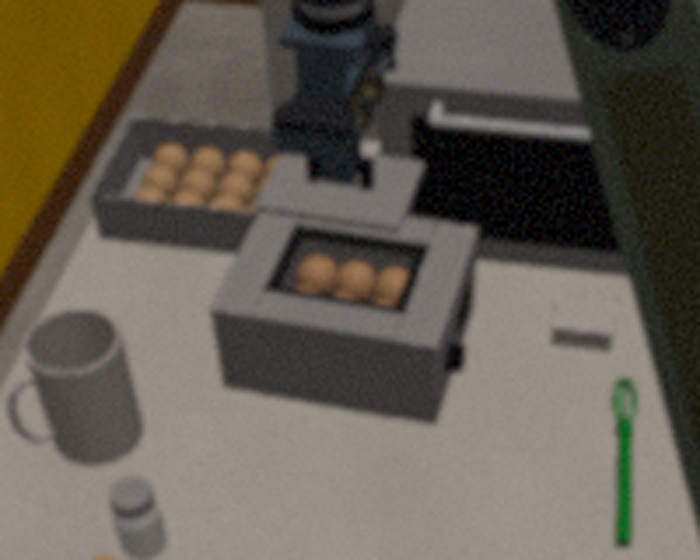

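The cover hangs level from the bar, directly above the opening. I'll lower it close and check the registration again.

```bash
cat > /tmp/a.py <<'E'
from h import *
servo_line([.572,-.398,.150],frame=down(-93.75),max_speed=.12); hold(.3)
tp=read_tool_pos(); print(tp,read_grip_width(),read_t(),R.from_rotvec(read_orientation()).as_matrix().round(3).tolist())
zt=tp[2]+.0188-.034+.008
G={}
for c in('side','top'):
    im,d=snap(c,c+'3.png'); G[c]=gray(im)
    for s in(1,-1): print(c,s,np.round(fit_rect({c:gray(im)},.150,.110,zt,(.572,-.398),a0=-4,dr=.015,da=8,sign=s),4))
a=cv2.imread('pics/side3.png')[70:170,190:310]; cv2.imwrite('pics/c4.png',cv2.resize(a,None,fx=6,fy=6,interpolation=2))
E
python3 /tmp/a.py
```

```text
[ 0.57216826 -0.39815609  0.15060753] 0.1465849888979969 12.2667 [[-0.065, -0.998, 0.001], [-0.998, 0.065, -0.001], [0.001, -0.001, -1.0]]
side 1 [ 0.5619 -0.383  -6.9362  9.785 ]
side -1 [ 0.5733 -0.3948 -2.8862 13.9865]
top 1 [ 0.5835 -0.3887 -4.1832 12.4868]
top -1 [ 0.5678 -0.4002 -6.6082  2.3201]
```

View pics/c4.png

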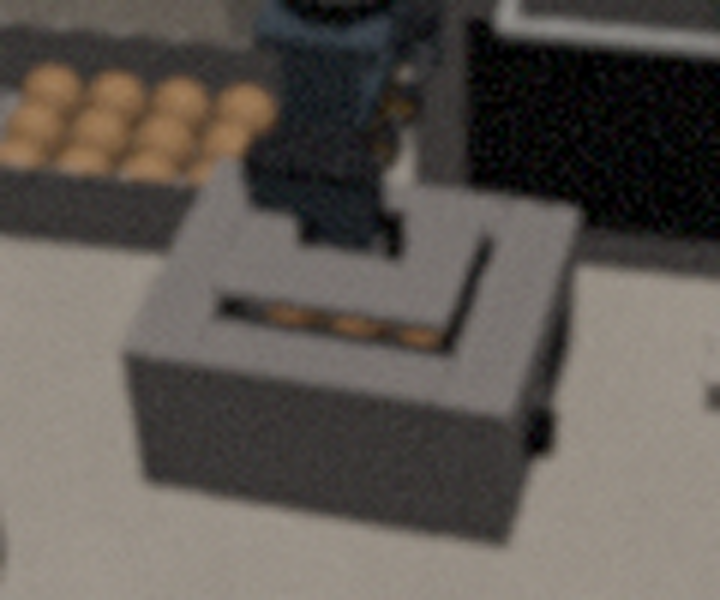

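Seen from the side camera, the cover and the opening agree within about 1.5 mm. I'll lower it now.

```bash
cat > /tmp/a.py <<'E'
from h import *
o=down(-94.2)
print(servo_line([.571,-.3985,.136],frame=o,max_speed=.05,until_force=6),read_tool_pos(),read_contact_force())
print(servo_line([.571,-.3985,.125],frame=o,max_speed=.02,until_force=6),read_tool_pos(),read_contact_force(),read_t())
snap('side','side4.png')
a=cv2.imread('pics/side4.png')[70:170,190:310]; cv2.imwrite('pics/c5.png',cv2.resize(a,None,fx=6,fy=6,interpolation=2))
E
python3 /tmp/a.py
```

```text
False [ 0.57071055 -0.39831694  0.13523333] [ 0.46377978 -0.25743832 -3.33363345]
True [ 0.57140235 -0.39878003  0.1310065 ] [ 0.51850531 -0.54681804  2.42175882] 13.175
```

View pics/c5.png

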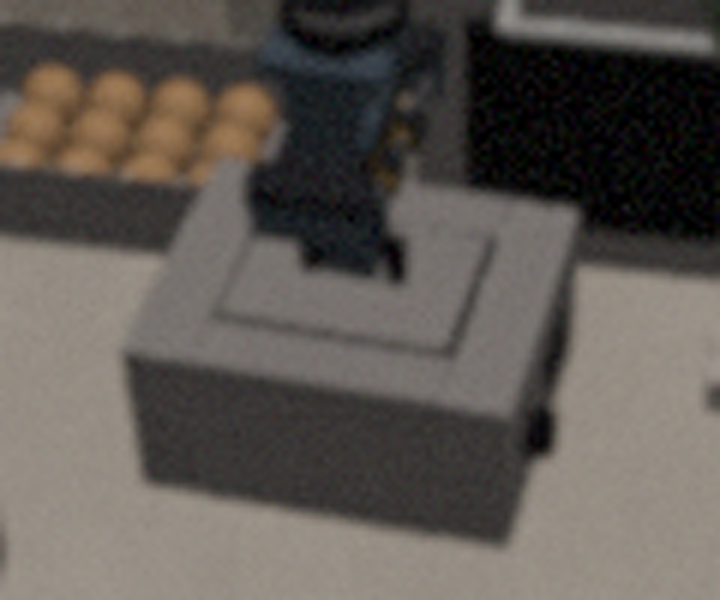

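The cover is inside the opening and resting on the seat. I'll press it home.

```bash
cat > /tmp/a.py <<'E'
from h import *
o=down(-94.2)
print(servo_line([.571,-.3985,.118],frame=o,max_speed=.02,until_force=28),read_tool_pos(),read_contact_force(),read_grip_width())
p=read_tool_pos(); servo_line([p[0],p[1],p[2]+.0005],frame=o,max_speed=.02)
print(read_tool_pos(),read_contact_force())
set_gripper(.4); print(read_contact_force())
servo_line([.571,-.3985,.165],max_speed=.08); set_gripper(0,force=40)
# press bar top with shut fingers: bar top expected .112+.040=.152
print(servo_line([.571,-.3985,.145],max_speed=.03,until_force=25),read_tool_pos(),read_contact_force())
servo_line([.571,-.3985,.26],max_speed=.2)
goto([.45,-.1,.45],down(-94.2))
for c in('side','top'):
    snap(c,c+'5.png')
    a=cv2.imread(f'pics/{c}5.png'); a=a[70:170,190:310] if c=='side' else a[110:220,310:420]; cv2.imwrite(f'pics/{c}5c.png',cv2.resize(a,None,fx=5,fy=5,interpolation=2))
print(read_t())
E
python3 /tmp/a.py
```

```text
True [ 0.57143478 -0.39879328  0.12760479] [-0.41122296  0.82692991  3.6133315 ] 0.15124449547591098
[ 0.57099809 -0.39842847  0.1276215 ] [-1.95500882  1.45210242  0.70905707]
[-0.32205125  0.34274512  0.25573186]
True [ 0.57098501 -0.39846133  0.15229024] [-0.00642805 -0.15707112  3.67692188]
18.4667
```

View pics/side5c.png

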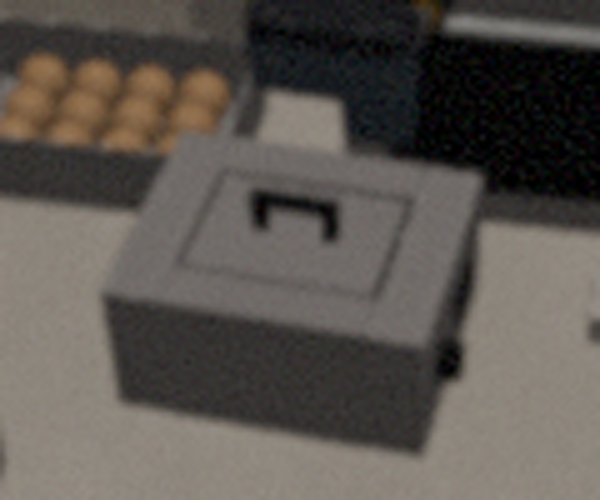

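View pics/top5.png

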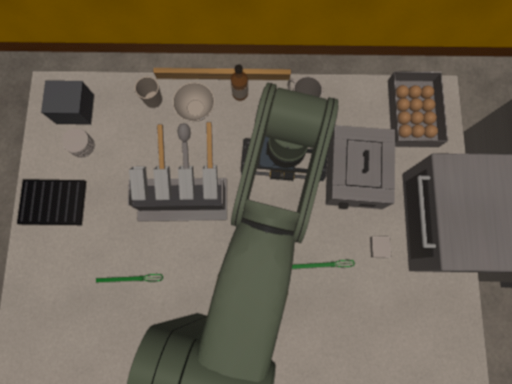

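The cover is flush. The bar top was at 0.1523 m against the expected 0.152 m. Next I'll check the plate's level by depth and fit the handle axes.

```bash
cat >> h.py <<'E'
def handle(im,d,cam,ylo,yhi,xlo=.52,xhi=.72):
    W=cloud(d,cam); hsv=cv2.cvtColor(im,cv2.COLOR_RGB2HSV)
    m=(hsv[...,0]>8)&(hsv[...,0]<25)&(hsv[...,1]>100)&(W[...,1]>ylo)&(W[...,1]<yhi)&(W[...,0]>xlo)&(W[...,0]<xhi)&(W[...,2]>.12)
    m=cv2.erode(m.astype(np.uint8),np.ones((2,2)))>0
    P=W[m]
    for _ in range(3):
        c=np.median(P,0); u=np.linalg.svd(P-P.mean(0),full_matrices=False)[2][0]; u*=np.sign(u[0]); c=P.mean(0)
        r=np.linalg.norm((P-c)-np.outer((P-c)@u,u),axis=1); P=P[r<max(.012,2*np.median(r))]
    t=(P-c)@u
    return c,u,np.percentile(t,[1,99]),len(P)
E
python3 - <<'E'
from h import *
for c in('side','top'):
    im,d=snap(c); W=cloud(d,c)
    a=np.radians(-3.75)
    def reg(x,y,r=.015):
        X=.571+np.cos(a)*x-np.sin(a)*y;Y=-.398+np.sin(a)*x+np.cos(a)*y
        m=(np.hypot(W[...,0]-X,W[...,1]-Y)<r)&(W[...,2]>.08); return round(float(np.nanmedian(W[m][:,2])),4)
    print(c,'plate',[reg(sx*.055,sy*.035) for sx in(1,-1) for sy in(1,-1)],'top',[reg(x,y) for x,y in((.1,0),(-.1,0),(0,.08),(0,-.08))])
    for y in (.1,.25):
        cc,u,t,n=handle(im,d,c,y-.035,y+.035); print(y,n,'c',cc.round(4),'u',u.round(3),'elev',np.degrees(np.arcsin(u[2])).round(1),'ends',(cc+t[0]*u).round(3),(cc+t[1]*u).round(3))
    for n in ('whisk_mid','whisk_butt','brush_mid','brush_butt','muddler_mid','muddler_butt'):
        for m in mark_of(n,c)[:4]:
            X=c2w(m['at'],c)
            if X[2]>.1: print(n,round(m['confidence'],2),X.round(3))
E
```

```text
side plate [0.1183, 0.1194, 0.119, 0.1185] top [0.119, 0.1194, 0.1193, 0.1194]
0.1 171 c [0.5991 0.1044 0.1953] u [0.937 0.029 0.347] elev 20.3 ends [0.538 0.103 0.173] [0.661 0.106 0.218]
0.25 226 c [0.5926 0.2533 0.1989] u [0.929 0.022 0.37 ] elev 21.7 ends [0.532 0.252 0.175] [0.651 0.255 0.222]
whisk_mid 0.75 [0.554 0.248 0.174]
whisk_mid 0.65 [0.561 0.101 0.174]
whisk_butt 0.67 [0.659 0.253 0.219]
brush_mid 0.32 [0.672 0.106 0.216]
brush_butt 0.22 [0.669 0.103 0.213]
muddler_mid 0.6 [0.561 0.1   0.175]
muddler_mid 0.29 [ 0.572 -0.397  0.118]
muddler_butt 0.74 [0.672 0.104 0.214]
top plate [0.1204, 0.12, 0.1204, 0.1202] top [0.121, 0.1212, 0.1202, 0.1214]
0.1 146 c [0.6001 0.0972 0.1978] u [0.935 0.027 0.354] elev 20.7 ends [0.537 0.095 0.174] [0.661 0.099 0.221]
0.25 151 c [0.5928 0.2464 0.2009] u [0.93  0.024 0.367] elev 21.5 ends [0.534 0.245 0.178] [0.651 0.248 0.224]
whisk_mid 0.67 [0.555 0.247 0.177]
whisk_mid 0.55 [0.457 0.098 0.129]
whisk_butt 0.59 [0.455 0.17  0.129]
whisk_butt 0.51 [0.656 0.254 0.217]
brush_mid 0.26 [0.556 0.248 0.175]
brush_mid 0.21 [0.659 0.256 0.218]
brush_butt 0.53 [0.537 0.176 0.178]
muddler_mid 0.5 [0.564 0.098 0.172]
muddler_butt 0.55 [0.669 0.1   0.215]
```

The plate reads level and flush in both cameras. Both handles sag to about 21° elevation, below the cup's 29°. For the muddler I'll grip at its middle, line it up on the cup axis, then draw it out, lift, and flip it with the last joint.

```bash
cat >> h.py <<'E'
def udir(el,yaw=0):
    e,y=np.radians(el),np.radians(yaw); return np.array([np.cos(e)*np.cos(y),np.cos(e)*np.sin(y),np.sin(e)])
def tool(u,s):
    """tool perpendicular to u, jaws sideways; s=+1: tool x ~ +y"""
    side=np.cross([0,0,1],u); side/=np.linalg.norm(side); z=np.cross(u,side)*-1
    if z[2]>0: z=-z
    return axes(s*side,z), z
UC=udir(29,.5)
MOUTH=lambda k: np.array([.535,.2095+(k-1.5)*.075,.1765])-np.array([.0006,0,0])*(k-1.5)
def tcp(grip,z): return grip+pinch_z*z
E
cat > /tmp/m1.py <<'E'
from h import *
mid=np.array([.562,.0995,.175]); u=udir(20.5,1.6); s=-1; k=0
o,z=tool(u,s); g=mid+0.001*u
set_gripper(.45)
goto(tcp(g-.15*z,z),o); print(read_qpos().round(2),read_t())
servo_line(tcp(g-.03*z,z),max_speed=.2)
print(servo_line(tcp(g,z),max_speed=.06,until_force=8),read_tool_pos())
snap('side','m1.png')
a=cv2.imread('pics/m1.png')[160:300,150:300]; cv2.imwrite('pics/m1c.png',cv2.resize(a,None,fx=4,fy=4,interpolation=2))
E
python3 /tmp/m1.py
```

```text
[ 0.2   0.02  1.78 -0.07  0.99  1.78] 20.9417
False [0.56958047 0.09973894 0.15751566]
```

View pics/m1c.png

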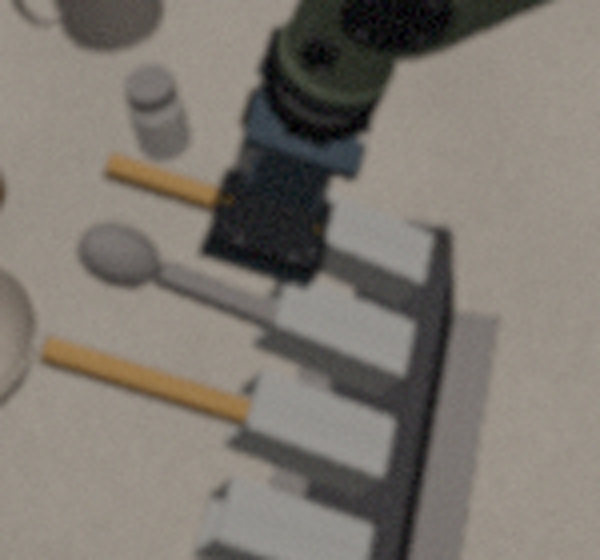

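The gripper straddles the muddler handle and is clear of the spoon. I'll grip and draw it out.

```bash
cat > /tmp/m2.py <<'E'
from h import *
mid=np.array([.562,.0995,.175]); u=udir(20.5,1.6); s=-1; k=0
g=mid+.001*u
set_gripper(0,force=45); print('w',read_grip_width()*91,read_contact_force())
o,z=tool(UC,s); m=MOUTH(k); dist=(g-m)@UC
for f in (.5,1):
    uu=udir(20.5+8.5*f,1.6-1.1*f); oo,zz=tool(uu,s); gg=g*(1-f)+f*(m+(dist+.004)*UC)
    print(servo_line(tcp(gg,zz),frame=oo,max_speed=.03,until_force=20),read_contact_force())
for dd in (.05,.10,.135):
    print(servo_line(tcp(m+(dist+dd)*UC,z),max_speed=.1,until_force=20),read_contact_force(),read_grip_width()*91)
servo_line(tcp(m+(dist+.125)*UC-.13*z,z),max_speed=.15); print(read_grip_width()*91,read_qpos().round(2),read_t())
snap('side','m2.png')
E
python3 /tmp/m2.py
```

```text
w 15.788852513904597 [ 1.07338768 -0.26474223  0.62511664]
False [ 0.57805722 -0.51099061 -1.12178543]
False [ 0.35591257 -0.02437302 -0.93189187]
False [-0.06387939  0.09579927 -0.81822271] 15.926136520104563
False [-0.61864588 -0.56193798 -1.48997088] 15.876836763426224
False [-0.43742213  0.19352555 -0.75996917] 15.727176811486201
15.937528134280152 [ 0.19  0.09  1.64 -0.11  0.92  1.79] 26.5
```

View pics/m2.png

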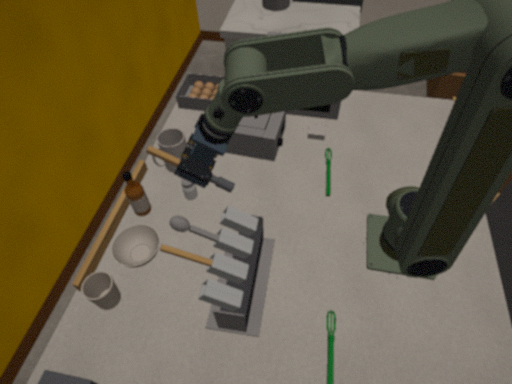

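The muddler is out, with its grey head at (222,184). I'll turn the last joint half a turn, then measure how the muddler lies in the grip.

```bash
cat > /tmp/m3.py <<'E'
from h import *
q=np.array(read_qpos()); q[5]-=np.pi; set_joints(q); hold(.2)
print(read_t(),read_grip_width()*91)
Rm=R.from_rotvec(read_orientation()).as_matrix(); p=np.array(read_tool_pos()); g=p-pinch_z*Rm[:,2]
print('grip',g.round(4),'z',Rm[:,2].round(3),'y',Rm[:,1].round(3))
for c in ('side','top'):
    im,d=snap(c,f'm3{c}.png')
    hsv=cv2.cvtColor(im,cv2.COLOR_RGB2HSV); W=cloud(d,c); r=np.linalg.norm(W-g,axis=-1)
    m=(hsv[...,0]>8)&(hsv[...,0]<25)&(hsv[...,1]>100)&(r<.14)
    P=W[m]; print(c,len(P))
    if len(P)>15:
        cc=P.mean(0); uu=np.linalg.svd(P-cc)[2][0]; uu*=np.sign(uu[0]); t=(P-cc)@uu; print(cc.round(4),uu.round(3),(cc+t.min()*uu-g).round(3),np.linalg.norm(cc+t.min()*uu-g))
    for n in ('muddler_mid','muddler_butt'):
        for mm in mark_of(n,c)[:3]: 
            X=c2w(mm['at'],c)-g
            if np.linalg.norm(X)<.17: print(n,round(mm['confidence'],2),X.round(3), (Rm.T@X).round(3))
E
python3 /tmp/m3.py
```

```text
29.4 15.459661503812217
grip [0.6022 0.0975 0.3605] z [ 0.483  0.004 -0.876] y [0.876 0.008 0.483]
side 224
[0.5419 0.1071 0.3769] [0.305 0.105 0.947] [-0.084  0.001 -0.058] 0.1023496336222212
muddler_butt 0.59 [-0.102  0.001 -0.056] [ 0.002 -0.116 -0.001]
top 16
[0.5949 0.0981 0.365 ] [ 0.877 -0.005  0.481] [-0.101  0.001 -0.047] 0.11116405288197516
muddler_mid 0.51 [ 0.001 -0.002 -0.003] [-0.002 -0.001  0.003]
```

View pics/m3side.png

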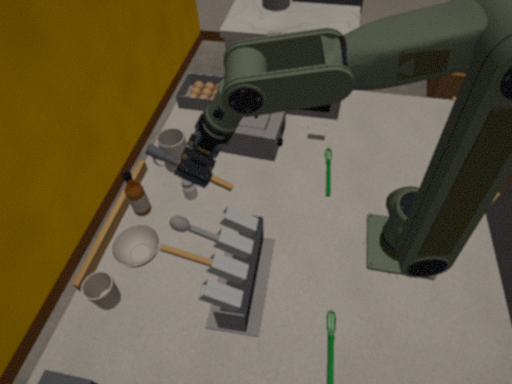

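The muddler is flipped: head up at (165,157), butt at (231,187). It sits straight in the grip, with the butt 116 mm from the grip point. I'll insert it into cup 0.

```bash
cat > /tmp/m4.py <<'E'
from h import *
s=1;k=0; o,z=tool(UC,s); m=MOUTH(k)
P=lambda d: tcp(m+d*UC,z)
servo_line(tcp(m+.15*UC-.10*z,z),frame=o,max_speed=.15); servo_line(P(.15),max_speed=.12)
print(servo_line(P(.10),max_speed=.06,until_force=12),read_contact_force())
print(servo_line(P(.035),max_speed=.08,until_force=12),read_contact_force(),read_tool_pos(),read_grip_width()*91)
print(servo_line(P(.017),max_speed=.03,until_force=14),read_contact_force(),(np.array(read_tool_pos())-P(0))@UC,read_t())
snap('side','m4.png')
a=cv2.imread('pics/m4.png')[160:300,150:300]; cv2.imwrite('pics/m4c.png',cv2.resize(a,None,fx=4,fy=4,interpolation=2))
E
python3 /tmp/m4.py
```

```text
False [ 0.35712845 -0.7462265  -1.18561294]
False [-0.18881333 -0.67016449 -1.06054307] [0.57635255 0.09748789 0.17761451] 15.934386915082115
False [ 6.75462028 -1.52273984  2.91285277] 0.02154998352383937 33.725
```

View pics/m4c.png

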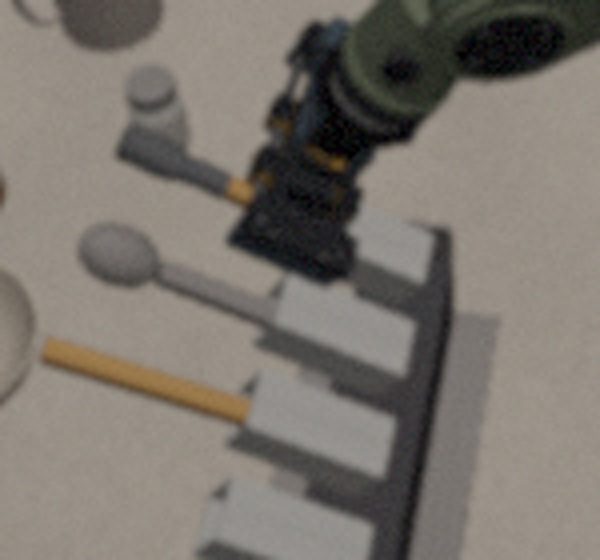

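Contact came at 21.5 mm outside the mouth, where I expected the floor. I'll release, regrip 11 mm further out and push to confirm the muddler is fully down.

```bash
cat > /tmp/m5.py <<'E'
from h import *
s=1;k=0; o,z=tool(UC,s); m=MOUTH(k)
P=lambda d: tcp(m+d*UC,z)
set_gripper(.35); servo_line(P(.033)+.003*z,max_speed=.05); set_gripper(0,force=30); print(read_grip_width()*91,read_contact_force())
a=(np.array(read_tool_pos())-P(0))@UC
print(servo_line(P(.012)+.003*z,max_speed=.02,until_force=14),read_contact_force(),a,(np.array(read_tool_pos())-P(0))@UC)
set_gripper(.45); servo_line(P(.026)-.15*z,max_speed=.2); print(read_contact_force())
goto([.45,-.1,.45],down(-94.2+180)) if 0 else goto(tcp(np.array([.52,-.05,.42]),z),o)
for c in('side','top'):
    im,d=snap(c,f'm5{c}.png'); cc,u,t,n=handle(im,d,c,.06,.14); print(n,(cc+t[0]*u).round(3),(cc+t[1]*u).round(3),u.round(3))
    cc,u,t,n=handle(im,d,c,.215,.285); print('W',n,cc.round(4),u.round(3))
    for n in ('muddler_mid','muddler_butt','whisk_mid','whisk_butt','brush_mid','cover_grip'):
        for mm in mark_of(n,c)[:2]: print(n,round(mm['confidence'],2),c2w(mm['at'],c).round(3))
print(read_t())
a=cv2.imread('pics/m5side.png')[160:300,150:300]; cv2.imwrite('pics/m5c.png',cv2.resize(a,None,fx=4,fy=4,interpolation=2))
E
python3 /tmp/m5.py
```

```text
15.579752975043121 [-0.17897011 -0.76041534  0.18441025]
True [ 2.46318895 -1.01427237  1.14259645] 0.032625257460389 0.03262760614985686
[ 0.24676052 -0.24588779  0.40490008]
70 [0.537 0.102 0.172] [0.586 0.104 0.193] [0.923 0.029 0.384]
W 218 [0.5934 0.2534 0.1993] [0.928 0.023 0.371]
muddler_butt 0.15 [0.452 0.319 0.129]
whisk_mid 0.81 [0.554 0.247 0.175]
whisk_mid 0.69 [0.192 0.367 0.015]
whisk_butt 0.77 [0.66  0.254 0.22 ]
whisk_butt 0.55 [ 0.239 -0.155  0.009]
brush_mid 0.72 [0.56  0.101 0.177]
cover_grip 0.48 [ 0.573 -0.4    0.14 ]
54 [0.537 0.096 0.174] [0.586 0.096 0.194] [ 0.924 -0.006  0.383]
W 151 [0.5926 0.2463 0.2013] [0.927 0.023 0.373]
muddler_mid 0.71 [0.562 0.098 0.173]
muddler_mid 0.63 [0.657 0.254 0.215]
muddler_butt 0.31 [0.458 0.097 0.128]
whisk_mid 0.78 [0.557 0.248 0.178]
whisk_mid 0.74 [0.451 0.323 0.128]
whisk_butt 0.74 [ 0.238 -0.155  0.008]
whisk_butt 0.73 [0.452 0.242 0.135]
cover_grip 0.98 [ 0.57  -0.399  0.146]
cover_grip 0.54 [0.453 0.211 0.   ]
38.6
```

View pics/m5c.png

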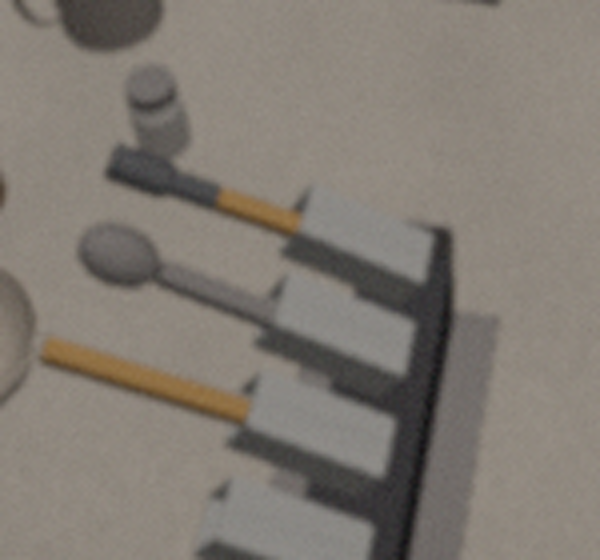

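View pics/m5top.png

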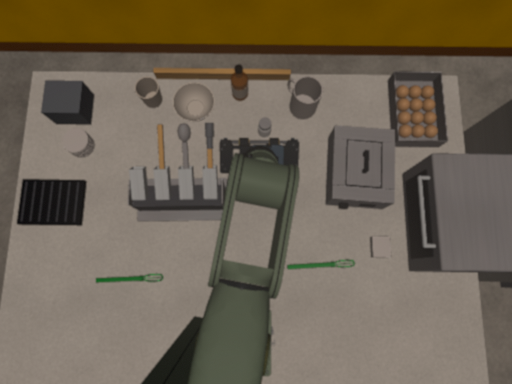

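The muddler stands handle-down with its head out, crop (140,170), and its tip is level with the spoon's. The push didn't move it, so it's seated. Now the whisk in cup 2, gripped 8 mm beyond its middle to clear the lip.

```bash
cat > /tmp/w1.py <<'E'
from h import *
mid=np.array([.554,.249,.176]); E0,Y0=21.8,1.4; u=udir(E0,Y0); s=1; k=2
o,z=tool(u,s); g=mid+.008*u
set_gripper(.45)
goto(tcp(g-.16*z,z),o); print(read_qpos().round(2),read_t())
servo_line(tcp(g-.03*z,z),max_speed=.2)
hit=servo_line(tcp(g,z),max_speed=.06,until_force=8); print(hit,read_tool_pos())
if hit: raise SystemExit
set_gripper(0,force=45); print('w',read_grip_width()*91,read_contact_force())
m=MOUTH(k); dist=(g-m)@UC; print('dist',dist)
for f in (.5,1):
    uu=udir(E0+(29-E0)*f,Y0+(.5-Y0)*f); oo,zz=tool(uu,s); gg=g*(1-f)+f*(m+(dist+.004)*UC)
    print(servo_line(tcp(gg,zz),frame=oo,max_speed=.03,until_force=20),read_contact_force())
o,z=tool(UC,s)
for dd in (.05,.10,.135):
    h=servo_line(tcp(m+(dist+dd)*UC,z),max_speed=.1,until_force=20); print(h,read_contact_force(),read_grip_width()*91)
    if h: raise SystemExit
servo_line(tcp(m+(dist+.11)*UC-.13*z,z),max_speed=.15); print(read_grip_width()*91,read_qpos().round(2),read_t())
snap('side','w1.png')
E
python3 /tmp/w1.py
```

```text
[ 0.54  0.09  1.68 -0.21  1.05 -0.98] 40.0083
False [0.56846074 0.24940453 0.16124707]
w 15.628505462346881 [0.05850502 0.68548184 1.24977706]
dist 0.024588493736783755
False [-0.1465744  -0.18926562 -1.09463407]
False [-0.18162982  0.09214428 -0.09483719]
False [-0.06943336  0.242914   -2.38127688] 15.80199429146153
False [-0.21838996 -0.19809819 -1.85398792] 15.461337311029038
False [-0.17770107 -0.3726468  -1.02658979] 15.26208192929694
15.705115774920998 [ 0.49  0.16  1.58 -0.28  0.97 -0.98] 45.475
```

View pics/w1.png

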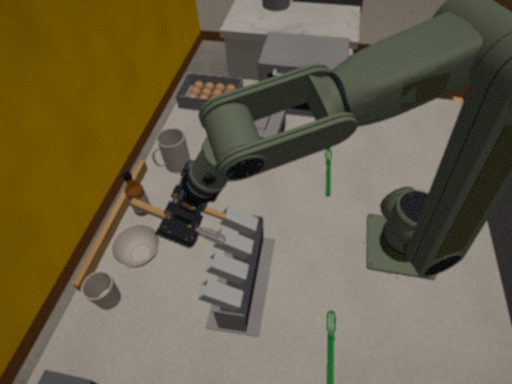

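The whisk is out: butt at (135,202), wire head near (208,235). Next the flip.

```bash
sed -e 's/q\[5\]-=np.pi/q[5]+=np.pi/' -e 's/muddler_/whisk_/g' -e "s/'m3{c}/'w3{c}/" /tmp/m3.py > /tmp/w3.py; python3 /tmp/w3.py
```

```text
48.375 15.720418611457976
grip [0.5894 0.2473 0.354 ] z [ 0.483  0.003 -0.876] y [-0.876 -0.008 -0.483]
side 236
[0.538  0.2569 0.3495] [0.562 0.179 0.807] [-0.084 -0.001 -0.052] 0.09877818953580196
whisk_mid 0.88 [0.006 0.004 0.002] [-0.004 -0.006  0.001]
whisk_butt 0.84 [-0.093 -0.    -0.05 ] [-0.     0.106 -0.001]
top 103
[0.5423 0.2403 0.356 ] [ 0.61  -0.075  0.789] [-0.085 -0.002 -0.047] 0.09680682076074498
whisk_mid 0.89 [0.006 0.002 0.004] [-0.002 -0.007 -0.001]
whisk_butt 0.75 [-0.094  0.003 -0.054] [-0.004  0.108  0.002]
```

```bash
python3 - <<'E'
import cv2,numpy as np
a=cv2.imread('pics/w3side.png')[150:290,110:280]; cv2.imwrite('pics/w3c.png',cv2.resize(a,None,fx=4,fy=4,interpolation=2))
E
```

```text
(no output)
```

View pics/w3c.png

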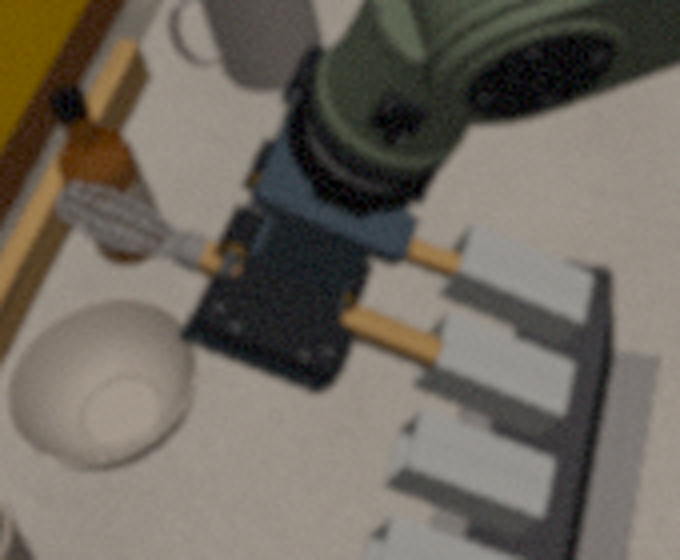

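The whisk is flipped and straight in the grip, with the butt 107 mm from the grip point and the wire head outward. I'll insert it most of the way, then regrip and push it home.

```bash
cat > /tmp/w4.py <<'E'
from h import *
s=-1;k=2; o,z=tool(UC,s); m=MOUTH(k)
P=lambda d: tcp(m+d*UC,z); D=lambda: round(float((np.array(read_tool_pos())-P(0))@UC),4)
servo_line(tcp(m+.15*UC-.10*z,z),frame=o,max_speed=.15); servo_line(P(.15),max_speed=.12)
print(servo_line(P(.09),max_speed=.06,until_force=12),read_contact_force())
print(servo_line(P(.035),max_speed=.08,until_force=12),read_contact_force(),read_grip_width()*91)
print(servo_line(P(.0215),max_speed=.03,until_force=12),read_contact_force(),D(),read_t())
set_gripper(.35); servo_line(P(.040)+.003*z,max_speed=.05); set_gripper(0,force=40); print(read_grip_width()*91,D())
print(servo_line(P(.0215)+.003*z,max_speed=.02,until_force=14),read_contact_force(),D())
snap('side','w4.png')
a=cv2.imread('pics/w4.png')[160:300,130:280]; cv2.imwrite('pics/w4c.png',cv2.resize(a,None,fx=4,fy=4,interpolation=2))
E
python3 /tmp/w4.py
```

```text
False [-0.20780634 -0.08993018 -0.59456003]
False [ 0.14361601 -0.95412009 -1.06058827] 15.748071294701258
False [-0.08728958  0.51999465 -1.96740871] 0.0215 52.6083
15.39721449758439 0.0397
True [ 1.67245531 -0.08474854  0.9442624 ] 0.0397
```

View pics/w4c.png

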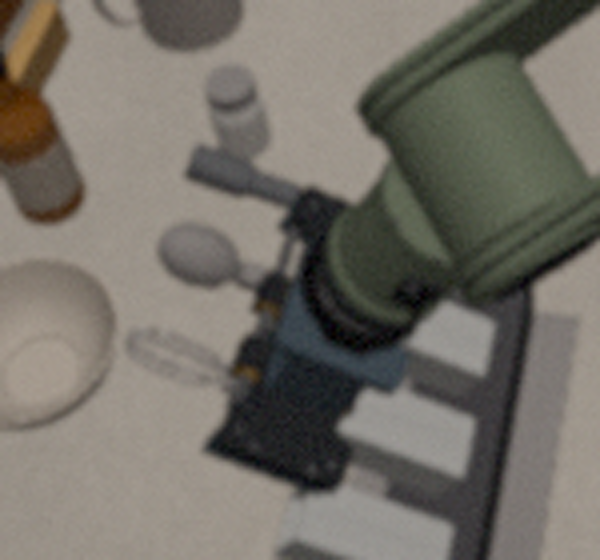

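The push stopped immediately, which is suspicious. I'll check the force and push again before believing it.

```bash
cat > /tmp/w5.py <<'E'
from h import *
s=-1;k=2; o,z=tool(UC,s); m=MOUTH(k)
P=lambda d: tcp(m+d*UC,z); D=lambda: round(float((np.array(read_tool_pos())-P(0))@UC),4)
hold(.3); print(read_contact_force(),D(),read_orientation(),o)
p=np.array(read_tool_pos())
print(servo_line(p-.006*UC,max_speed=.02),read_contact_force(),D(),read_grip_width()*91)
hold(.3);print(read_contact_force(),D())
E
python3 /tmp/w5.py
```

```text
[ 3.84024175 -0.23692579  2.59484989] 0.0397 [-1.94179104  1.91593996 -0.50598482] [-1.94521909  1.92831749 -0.49869681]
False [12.27798459 -3.62283417  5.9230402 ] 0.0396 15.62749333239123
[13.2443503  -3.34851181  6.00641014] 0.0396
```

```bash
cat > /tmp/w6.py <<'E'
from h import *
s=-1;k=2; o,z=tool(UC,s); m=MOUTH(k)
P=lambda d: tcp(m+d*UC,z)
servo_line(P(.040)+.003*z,max_speed=.02)
set_gripper(.45); servo_line(P(.040)-.16*z,max_speed=.2); goto([.45,-.15,.45],down(-94.2))
for c in('side','top'):
    im,d=snap(c,f'w6{c}.png')
    for y in(.1,.25):
        cc,u,t,n=handle(im,d,c,y-.035,y+.035); print(c,y,n,(cc+t[0]*u).round(3),(cc+t[1]*u).round(3),u.round(3))
    W=cloud(d,c)
    for y,nm in((.1,'mud'),(.173,'spoon'),(.25,'whisk')):
        q=W[(abs(W[...,1]-y)<.03)&(W[...,2]>.17)&(W[...,0]>.55)&(W[...,0]<.75)]; print(nm,len(q),np.percentile(q[:,0],[90,97,99]).round(3),np.percentile(q[:,2],[90,97]).round(3))
    for n in ('muddler_mid','muddler_butt','whisk_mid','whisk_butt','spoon_mid','shaker'):
        for mm in mark_of(n,c)[:2]: print(n,round(mm['confidence'],2),c2w(mm['at'],c).round(3))
print(read_t())
a=cv2.imread('pics/w6side.png')[160:300,150:300]; cv2.imwrite('pics/w6c.png',cv2.resize(a,None,fx=4,fy=4,interpolation=2))
b=cv2.imread('pics/w6top.png')[110:220,120:240]; cv2.imwrite('pics/w6t.png',cv2.resize(b,None,fx=5,fy=5,interpolation=2))
E
python3 /tmp/w6.py
```

```text
side 0.1 73 [0.538 0.103 0.173] [0.586 0.104 0.193] [0.926 0.023 0.376]
side 0.25 79 [0.533 0.252 0.172] [0.575 0.252 0.195] [0.87  0.008 0.492]
mud 354 [0.655 0.661 0.664] [0.224 0.228]
spoon 436 [0.645 0.652 0.655] [0.238 0.241]
whisk 278 [0.641 0.65  0.654] [0.229 0.233]
muddler_mid 0.78 [0.563 0.103 0.178]
whisk_mid 0.77 [ 0.246 -0.264  0.007]
whisk_mid 0.69 [0.554 0.25  0.18 ]
whisk_butt 0.58 [ 0.24  -0.152  0.005]
spoon_mid 0.81 [0.557 0.173 0.176]
shaker 0.8 [ 0.725 -0.076 -0.001]
top 0.1 54 [0.537 0.096 0.175] [0.586 0.096 0.194] [ 0.936 -0.003  0.351]
top 0.25 46 [0.533 0.244 0.175] [0.574 0.245 0.196] [0.89  0.025 0.455]
mud 270 [0.653 0.659 0.661] [0.226 0.23 ]
spoon 312 [0.643 0.649 0.654] [0.241 0.243]
whisk 212 [0.642 0.649 0.652] [0.23  0.234]
muddler_mid 0.65 [0.563 0.095 0.173]
whisk_mid 0.78 [0.195 0.369 0.014]
whisk_mid 0.72 [ 0.251 -0.271  0.015]
whisk_butt 0.57 [0.187 0.485 0.012]
spoon_mid 0.55 [0.556 0.17  0.176]
shaker 0.49 [ 0.724 -0.079  0.001]
59.8
```

View pics/w6c.png

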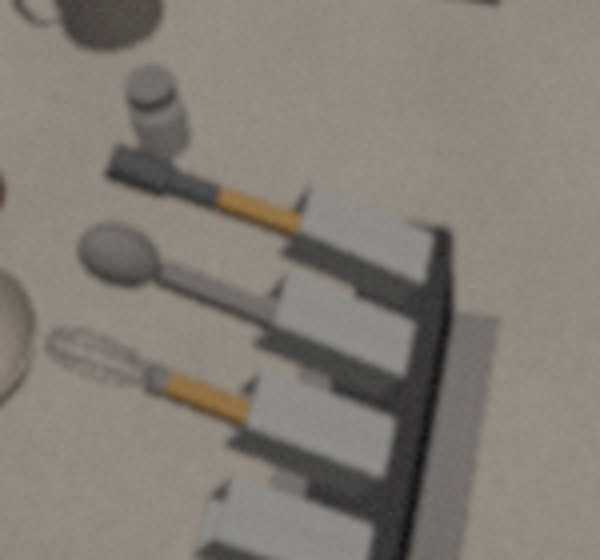

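View pics/w6t.png

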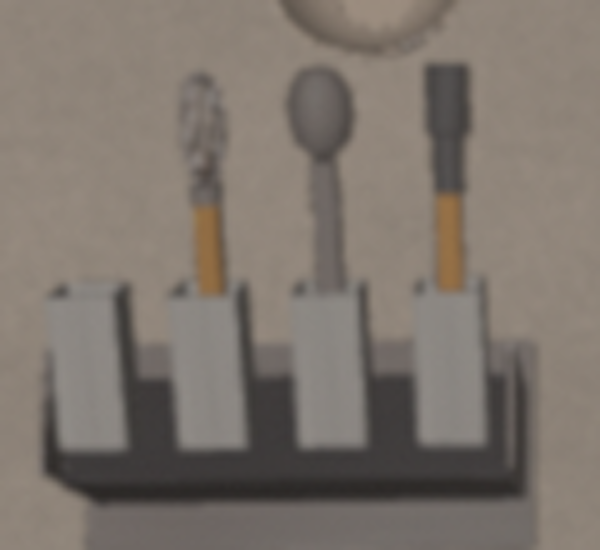

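The whisk matches full depth: it lies at 28°, its tip is at x = 0.654 m and its middle is level with the spoon's. The muddler lies at 22° and reads about 3 mm long, which is within noise. There's plenty of time, so I'll regrip it, centre it on the cup axis and push again.

```bash
cat > /tmp/m7.py <<'E'
from h import *
s=-1;k=0; m=MOUTH(k); u=udir(21.5,.6); o,z=tool(u,s)
g=np.array([.562,.0985,.175])+.013*u
P=lambda d: tcp(m+d*UC,tool(UC,s)[1]); D=lambda: round(float((np.array(read_tool_pos())-P(0))@UC),4)
set_gripper(.4); goto(tcp(g-.16*z,z),o); servo_line(tcp(g-.03*z,z),max_speed=.2)
print(servo_line(tcp(g,z),max_speed=.06,until_force=8)); set_gripper(0,force=40); print(read_grip_width()*91)
dist=(g-m)@UC
for f in(.5,1):
    oo,zz=tool(udir(21.5+7.5*f,.6),s); print(servo_line(tcp(g*(1-f)+f*(m+(dist+.002)*UC),zz),frame=oo,max_speed=.03,until_force=20))
a=D(); h=servo_line(P(dist-.013),max_speed=.02,until_force=16); print(h,'moved',a,D(),read_contact_force(),read_grip_width()*91)
set_gripper(.4); z=tool(UC,s)[1]; servo_line(np.array(read_tool_pos())-.16*z,max_speed=.2); goto([.45,-.15,.45],down(-94.2))
for c in('side','top'):
    im,d=snap(c,f'm7{c}.png'); W=cloud(d,c)
    cc,u,t,n=handle(im,d,c,.06,.14); print(c,n,(cc+t[1]*u).round(3),u.round(3))
    q=W[(abs(W[...,1]-.1)<.03)&(W[...,2]>.17)&(W[...,0]>.55)&(W[...,0]<.75)]; print(np.percentile(q[:,0],[90,97,99]).round(3),np.percentile(q[:,2],[90,97]).round(3))
    for n in('muddler_mid','cover_grip','shaker'):
        for mm in mark_of(n,c)[:2]: print(n,round(mm['confidence'],2),c2w(mm['at'],c).round(3))
print(read_t())
a=cv2.imread('pics/m7side.png'); cv2.imwrite('pics/m7c.png',cv2.resize(a[80:300,130:320],None,fx=2.7,fy=2.7,interpolation=2))
E
python3 /tmp/m7.py
```

```text
False
15.795619959937715
False
False
True moved 0.037 0.0357 [1.46883935 0.0993827  0.43447917] 15.975330070369614
side 73 [0.586 0.103 0.192] [0.928 0.041 0.37 ]
[0.655 0.662 0.665] [0.223 0.226]
muddler_mid 0.65 [0.56  0.1   0.177]
muddler_mid 0.47 [ 0.57  -0.397  0.12 ]
cover_grip 0.74 [ 0.572 -0.403  0.144]
shaker 0.81 [ 0.722 -0.075 -0.002]
shaker 0.46 [0.559 0.098 0.175]
top 61 [0.586 0.096 0.195] [0.921 0.028 0.389]
[0.655 0.659 0.661] [0.225 0.229]
muddler_mid 0.66 [0.565 0.097 0.173]
muddler_mid 0.41 [0.455 0.095 0.131]
cover_grip 0.71 [ 0.572 -0.4    0.148]
shaker 0.66 [ 0.721 -0.08   0.001]
67.5083
```

View pics/m7c.png

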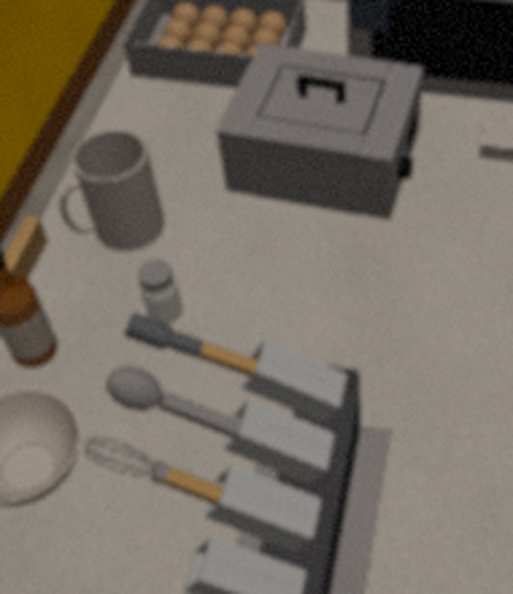

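The muddler moved only the 1–2 mm I'd lifted it, then met the floor at 16 N, so it is fully down. The cover is flush, the shaker stands and the spoon hasn't been touched. I'll hand in.

```bash
python3 -c "
from h import *
sign_off(); print('ok')"
```

```text
the job is handed in; nothing more can be done
ok
```

The egg station is shut for the night, and I handed the job in at about 68 s of the 210 s allowed.

- **Cover:** I laid the cover in the warmer's opening and pressed it until it stopped. I then pressed it again with shut fingers, which put the bar top at 0.1523 m against 0.152 m for flush. Depth readings show the plate level with the warmer's top face within about 1 mm.
- **Muddler (cup 0) and whisk (cup 2):** I pulled each one out, turned it end for end and put it back in its own cup, handle down and head out. The brush was not there. Both resisted a final push of about 14–16 N, so they are on the cup floors.
- **Bystanders:** The spoon is still in its cup, the shaker still stands where it was, and nothing else was touched.

**Readings that disagreed:**
- The two cameras differ by 4–7 mm sideways, so I used their average.
- The muddler rests at about 22° rather than the cup's 29° and looked about 3 mm long in the pictures. I pushed it a second time; it gave only about 1 mm before stopping, so I put that down to measuring noise.
- The finders now and then named the utensils wrongly. I told them apart by their heads once they were out of the cups.

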